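# Shut the cement tin with its inner lid, take the outer cover up

## Robot

A 6-joint arm with a two-finger parallel gripper is mounted at the origin on a cart in front of the work surface, level with it; the furniture and walls round the work are solid. World frame = base frame: x ahead of the robot, y to its left, z up, the work surface at z = 0. Lengths are in mm, angles in degrees, forces in N, time in s.
With the tool pointing down it reaches from about 350 to 850 mm from the base axis. Payload 8.1 kg.
Tool frame: the origin (TCP) lies on the centre line of the jaws, within the pads' length; the fingertips stand r.tip_extent ahead of it and the grasp point (between the pads) lies 8 mm behind it (r.tip_extent is the distance from the TCP to the fingertips, in mm); z points along the fingers, y is the direction in which the jaws open and shut (so a half turn about z gives the same grasp; the last joint's range is limited). The gripper opens to 85 mm and grips with 20 to 120 N. Pads are 22 mm wide; open, the fingers measure 114 mm over their backs; the gripper's body (76 mm by 85 mm) begins 54 mm behind the grasp point. The pads swing forward as they close: fully open they stand 13 mm farther back than shut.
Start: joints at [-75.997, 7.471, 85.268, -0, 87.261, -4.893], TCP at [194.332, -567.662, 242.292] pointing down, gripper open.
Joint ranges: [-169.43, 169.43], [-51.17, 129.36], [1.28, 143.12], [-76.62, 256.62], [0, 156.53], [-152.29, 152.29]. Speed limits (degrees/s): [136.94, 136.94, 159.86, 180, 180, 180].

## Interface

Orientations are given as [roll, pitch, yaw] about the fixed x, y, z axes, in that order (R = Rz(yaw) Ry(pitch) Rx(roll)).
In Python, from bench import sense, optics, hand_in, spotter, r gives the robot as it stands.
- The arm moves only by the tool apply_moves, never from a script. Its argument "series" is a list of rows, each a list of 3 entries, a list of its own where there are three numbers: the opening, from 0 (shut) to 1 (fully open), then the shift along the world's x, y, z in m, then the turn about the world's z in rad. In form: [[grip, [x, y, z], turn], ...]. A call has 1 to 5 rows; each row is the pose to reach, as a shift and turn from the pose measured when the call began; what a row does not reach only later rows make up. A row lasts 1/8 s, in which the tool goes at most 62.5 mm and 10.7 degrees, less where a joint would pass 70% of its speed; a pose out of reach is approached as far as the arm can. A call with a gripper value outside its range is refused whole. The fingers move at their own pace and stop on an object; "grip_force" is the grip in N (left out, the last holds). Time passes only in rows, so rows that repeat a pose let the fingers close. It gives the time, the measured TCP pose, the force and the opening at its end, in the units of the state.
- sense(): the state, without advancing time (a new reading comes with each control period).
- optics.snapshot(name): name is "side" or "top" or "wrist"; returns a dict with "color" (400x640x3 uint8, blue, green, red), "intrinsics" (3x3 intrinsics, pixels), "distortion" ([k1, k2, p1, p2, k3] as OpenCV has them; the pictures are not rectified), "rvec" (rotation vector, rad) and "tvec" (3), from world to camera coordinates, as OpenCV has them. Camera axes: x right, y down, z forward; pixel columns grow to the right and rows downward; lengths in mm; the calibration is good to about 2 mm. A picture is of the moment at which its call begins. There is no depth.
- hand_in(): hands the job in, once; it reports no verdict.
Trained networks look in a picture, given as the dict that the camera call returned (one of the last four; its "shot" number tells which), for a name from the list of things; names that differ only in an ending like _2 or _b are one class to them, and where a whole thing is asked for, a point or a joint stands for the part that bears it (a point fixed in the world has none). Each returns a list of dicts, best first, with "p" (0 to 1); they miss things now and then, are a little off and sometimes report something else, mostly with a low value. They report only what shows in the picture. A call takes as long as a camera call.
- spotter.search_frame(picture, query): "xyz" ([x, y, z] in mm, in the coordinates of the camera as it stood for that picture, good to about 4 mm: the middle of the surface that is visible of it).
- spotter.masks_of(picture, query): "mask" (400x640 bool, what is visible of it).
The state is a dict: "time": time; "joint_pos": joint angles; "qd": joint speeds; "joint_efforts": joint torques, N m; "tool_pos": TCP position; "tcp_rot": TCP orientation; "ft_force": force on the tool from outside, world axes, zero at the start; "wrist_torque": the same for the moment, N m; "finger_gap": finger opening in mm.
Only numpy, scipy, OpenCV 4.12 (cv2) and the standard library are available. Lean on these libraries where they do the work, as an engineer would, in place of code of your own. Each camera call takes 0.05 s, during which the arm holds its last target.

## Task

Take the two-part lid set by the knob of its inner lid and set it gently, both parts together, into the mouth of the open cement tin. Then take hold of the collar of the outer cover and lift the cover alone straight up, so that the inner lid stays seated and untouched and keeps the tin shut. Finish while still holding the cover level and still, about 12 cm above its place on the inner lid and straight over the tin; leave the other things on the bench where they are.

Things in the scene. Friction and masses are not known exactly. Their poses are not given: they have to be found in the camera images.
- tin: open round tin of brown contact cement, pale rusty sheet metal, 171 mm across, 90 mm high, loose but heavy (1.6 kg), upright on the bench. Origin: centre of its underside, z up. Mouth 156 mm across; its rim carries the inner lid's flange 87 mm above the origin, so the seated inner lid's origin is 71 mm above the tin's. Tin and lid set swap places between starts.
- inner_lid: inner lid, aluminium, 0.22 kg: plug 148 mm across, 16 mm deep, foot tapered to 134 mm, under a flange 168 mm across, 5 mm thick (z = 16 to 21 mm), with an upright round knob in the middle. Origin: centre of the plug's underside, z up along the knob. Starts on the bench on its plug, the outer cover nested on it. About 5 mm of sideways play in the tin's mouth.
- knob_top (a point): centre of the top of the inner lid's round wooden knob, 22 mm across, 74 mm above the inner lid's origin. With the cover nested, only the top 26 mm of the knob stand clear above the cover's collar. Lifting by the knob lifts both parts: the cover rides on the flange.
- outer_lid: outer cover, 0.18 kg: flat round steel disc 177 mm across, 3 mm thick, with a 4 mm skirt hanging at its edge and an upright round collar in the middle. Origin: centre of the disc's underside, z up. Nested, it lies loosely on the inner lid's flange, origin 21 mm above the inner lid's, 2 mm of play sideways, the knob standing up through the collar.
- collar_top (a point): centre of the top of the cover's round dark wooden collar: 48 mm across outside, 31 mm bore, 24 mm high, from 3 to 27 mm above the cover's origin. Nothing joins the two parts: lifted by the collar the cover comes off alone. It must rise 53 mm to clear the knob.
- tack_tin: small open tin of tacks, 68 mm across, 24 mm high, a bystander. Origin: centre of its underside.
- wax_block: block of wax, 34 x 52 x 20 mm, a bystander. Origin: centre of its underside.
- glue_tube: glue tube lying down, 38 x 124 x 23 mm, a bystander. Origin: centre of its underside.

How it is judged:
By the outcome, as a careful person would: the job done as asked, in the order asked, and still so for the second after the job is handed in, while the arm keeps its last pose, push and grip.
It also fails if it takes over 61 s, if anything falls off the work surface, if the arm or the gripper's body presses on something with over 40 N, if the wrist force passes 120 N, or if a joint passes its speed limit or range.

## Working session

There is one attempt and no reset: what is moved stays moved. The work goes in short steps, Python scripts to look and compute and a tool call to move; the robot and the scene stay as the last step left them, time stands still between calls to the robot, and variables do not carry over. Pictures are saved under pics/ and viewed, and the job is handed in when it is done.

Besides the shell and the picture viewer there is one more tool, called after "Call:" in YAML: its name, and indented under it one key for each argument. apply_moves: Moves the arm, as the interface text tells. Its arguments: {"type":"object","properties":{"series":{"type":"array"},"grip_force":{"type":"number"}},"required":["series"]}

```bash
mkdir -p pics
cat > h.py <<'E'
import numpy as np,cv2
from bench import sense, optics, hand_in, spotter, r
def w(pic,xyz):
    R=cv2.Rodrigues(np.array(pic["rvec"],float))[0]; return R.T@(np.array(xyz,float)-np.array(pic["tvec"],float).ravel())
def find(pic,q,n=2):
    for d in spotter.search_frame(pic,q)[:n]: print(q,round(d["p"],2),w(pic,d["xyz"]).round(1))
def save(pic,n): cv2.imwrite(f"pics/{n}.png",pic["color"])
def proj(pic,P):
    return cv2.projectPoints(np.array(P,float).reshape(-1,3),np.array(pic["rvec"],float),np.array(pic["tvec"],float),np.array(pic["intrinsics"],float),np.array(pic["distortion"],float))[0].reshape(-1,2)
def ray(pic,uv,z):
    K=np.array(pic["intrinsics"],float);D=np.array(pic["distortion"],float)
    R=cv2.Rodrigues(np.array(pic["rvec"],float))[0];c=-R.T@np.array(pic["tvec"],float).ravel()
    n=cv2.undistortPoints(np.array(uv,float).reshape(-1,1,2),K,D).reshape(-1,2)
    d=np.c_[n,np.ones(len(n))]@R
    return c+d*((z-c[2])/d[:,2])[:,None]
E
python3 - <<'E'
from h import *
s=sense();print(s,r.tip_extent)
for n in ("top","side"):
    p=optics.snapshot(n);save(p,n+"0")
    for q in ("tin","inner_lid","knob_top","outer_lid","collar_top","tack_tin","wax_block","glue_tube"): find(p,q)
E
```

```text
{'time': 0.0, 'joint_pos': array([-7.59983636e+01,  7.51443020e+00,  8.53313583e+01,  7.01276080e-04,
        8.72623437e+01, -4.89252536e+00]), 'qd': array([-0.03049912, -0.05290563,  0.0007574 , -0.04084332, -0.02445087,
       -0.03269804]), 'joint_efforts': array([-1.99530332e-03, -5.69402111e+01, -5.00554812e+01, -1.80271982e-04,
        1.48454594e-02,  2.64481292e-05]), 'tool_pos': array([ 194.19002159, -567.12669425,  241.23156865]), 'tcp_rot': array([-1.79892322e+02, -9.92011989e-03,  1.88941182e+01]), 'ft_force': array([-0.14686553,  0.3122777 ,  0.12339319]), 'wrist_torque': array([ 0.09011936, -0.00063122, -0.00565487]), 'finger_gap': 85.48780807036098} 11.0
tin 0.91 [ 569.5 -183.7   52. ]
inner_lid 0.46 [ 478.2 -393.5   78.3]
knob_top 0.69 [ 475.1 -391.1   72.6]
outer_lid 0.68 [ 474.  -399.7   21.5]
collar_top 0.61 [ 475.9 -397.7   19.5]
tack_tin 0.68 [ 689.5 -295.7    1.9]
wax_block 0.77 [ 405.7 -109.5   21.1]
wax_block 0.74 [ 571.5 -181.1   49.4]
glue_tube 0.84 [369.9   6.6  16.1]
tin 0.92 [ 571.6 -215.8   47.7]
inner_lid 0.54 [ 481.3 -407.    64.5]
knob_top 0.51 [ 475.4 -407.6   66.2]
knob_top 0.48 [ 484.7 -415.4   21.2]
outer_lid 0.86 [ 483.7 -417.8   21.7]
collar_top 0.42 [ 482.1 -406.    65. ]
tack_tin 0.78 [ 689.9 -289.2    9.4]
tack_tin 0.24 [371.8 -19.   14.7]
wax_block 0.52 [ 404.7 -123.2   19. ]
glue_tube 0.55 [369.  -20.5  13.1]
```

View pics/top0.png

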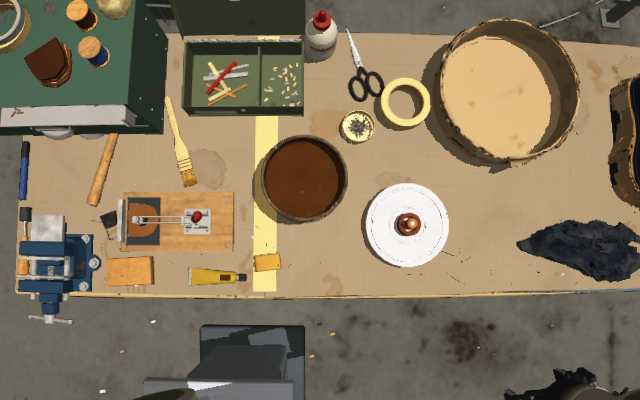

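View pics/side0.png

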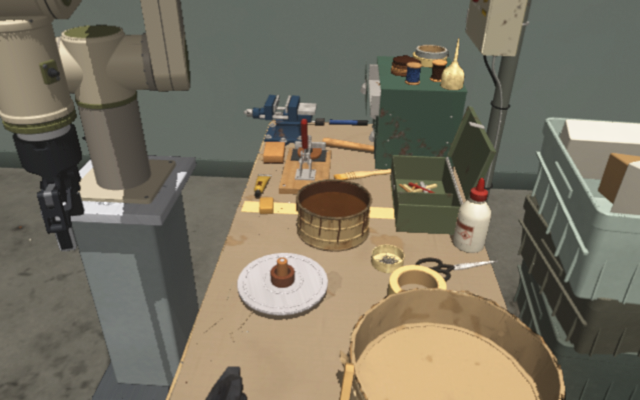

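```bash
cat >> h.py <<'E'
from scipy.optimize import minimize
T=np.linspace(0,2*np.pi,120)
def rings(c,rs): # rs list of (radius,z)
    return np.vstack([np.c_[c[0]+a*np.cos(T),c[1]+a*np.sin(T),0*T+z] for a,z in rs])
def sil(pic,c,rs,S=4):
    h=cv2.convexHull((proj(pic,rings(c,rs))*S*16).astype(np.float32)).astype(np.int32)
    m=np.zeros((400*S,640*S),np.uint8);cv2.fillConvexPoly(m,h,1,shift=4)
    return cv2.resize(m.astype(np.float32),(640,400),interpolation=cv2.INTER_AREA)
def fit(pics,masks,c0,rs):
    def f(c): return sum(np.abs(sil(p,c,rs)-m).sum() for p,m in zip(pics,masks))
    o=minimize(f,c0,method="Nelder-Mead",options=dict(initial_simplex=np.array(c0)+np.array([[0,0],[12,0],[0,12]]),xatol=.1,fatol=.5));return o.x,o.fun
TIN=[(85.5,0),(85.5,90)]
E
cat > a.py <<'E'
from h import *
P={n:optics.snapshot(n) for n in("top","side")}
def mk(p,q):
    L=spotter.masks_of(p,q); print(q,[(round(d["p"],2),int(d["mask"].sum())) for d in L[:3]]); return L[0]["mask"].astype(np.float32) if L else None
for q,c0,rs in (("tin",[570,-195],TIN),("outer_lid",[480,-400],[(88.5,17),(88.5,24),(24,48),(11,74)])):
    M={n:mk(P[n],q) for n in P}
    for n in P: print(n,fit([P[n]],[M[n]],c0,rs))
    c,e=fit(list(P.values()),list(M.values()),c0,rs);print("both",c,e)
    for n in P:
        im=P[n]["color"]
        for a,z in rs:
            cv2.polylines(im,[proj(P[n],rings(c,[(a,z)])).round().astype(int)],1,(0,255,0) if z else (255,0,0))
print(P["top"]["tvec"])
a,b=proj(P["top"],[[520,-290,50]])[0].astype(int)
cv2.imwrite("pics/fit_top.png",cv2.resize(P["top"]["color"][b-100:b+100,a-130:a+130],None,fx=3,fy=3))
a,b=proj(P["side"],[[520,-290,50]])[0].astype(int)
cv2.imwrite("pics/fit_side.png",cv2.resize(P["side"]["color"][b-100:b+100,a-130:a+130],None,fx=3,fy=3))
E
python3 a.py
```

```text
tin [(0.86, 5907)]
tin [(0.85, 4739), (0.72, 4274)]
top (array([ 566.87049072, -183.25420524]), np.float64(173.25))
side (array([ 569.53162479, -183.39958906]), np.float64(171.125))
both [ 568.28795314 -183.22225821] 381.6875
outer_lid [(0.91, 5274)]
outer_lid [(0.7, 4315)]
top (array([ 477.87115002, -399.46512461]), np.float64(325.3125))
side (array([ 479.81808293, -399.38973469]), np.float64(256.75))
both [ 479.08611882 -399.4185738 ] 606.5625
[-222.58699502  538.23357709 1032.34715962]
```

View pics/fit_top.png

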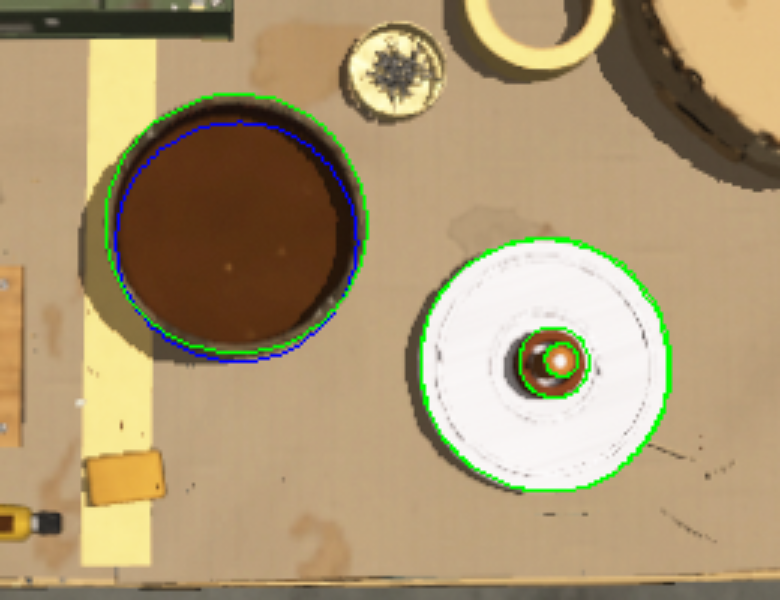

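View pics/fit_side.png

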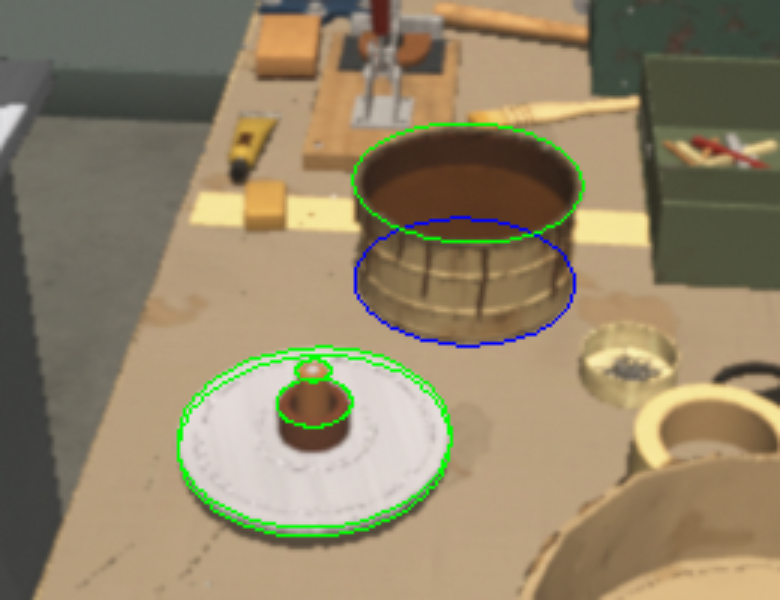

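Call:
apply_moves:
  series:
    - [1, [0.05, 0.03, 0], 0]
    - [1, [0.1, 0.06, 0], 0]
    - [1, [0.15, 0.09, 0], 0]
    - [1, [0.2, 0.12, 0], 0]
    - [1, [0.25, 0.15, -0.02], 0]
  grip_force: 40

```text
time: 1.82
tool_pos: [446.7, -417.5, 224.5]
tcp_rot: [179.8, -0.1, 18.9]
ft_force: [0.6, -0.5, -0.0]
finger_gap: 85.7
```

Call:
apply_moves:
  series:
    - [1, [0.035, 0.018, -0.03], 0]
    - [1, [0.035, 0.018, -0.06], 0]
    - [1, [0.035, 0.018, -0.06], 0]
    - [1, [0.035, 0.018, -0.06], 0]

```text
time: 2.33
tool_pos: [481.7, -400.2, 165.7]
tcp_rot: [179.7, -0.1, 18.9]
ft_force: [0.1, -0.1, 0.8]
finger_gap: 85.5
```

```bash
cat > b.py <<'E'
import sys
from h import *
s=sense();print(s["time"],s["tool_pos"].round(1),s["tcp_rot"].round(2),s["ft_force"].round(2),s["wrist_torque"].round(2),s["finger_gap"])
p=optics.snapshot("wrist");save(p,sys.argv[1])
for q in sys.argv[2:]: find(p,q)
E
python3 b.py w1 knob_top collar_top outer_lid; python3 -c "from bench import r;print([a for a in dir(r) if a[0]!='_'])"
```

```text
2.325 [ 481.7 -400.2  165.7] [ 1.797e+02 -1.200e-01  1.885e+01] [ 0.12 -0.07  0.83] [ 0.05 -0.   -0.02] 85.48873726526261
knob_top 0.68 [ 484.8 -395.1   70.8]
knob_top 0.29 [ 489.  -390.7   23.4]
collar_top 0.91 [ 490.2 -393.9   26.7]
outer_lid 0.6 [ 487.2 -389.6   25.3]
['PlanningError', 'tip_extent']
```

View pics/w1.png

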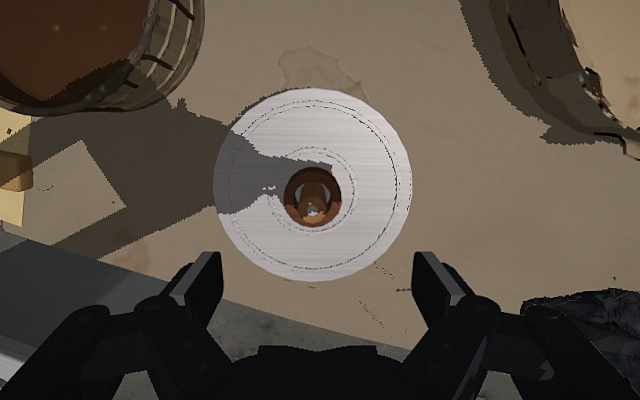

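Run:
```python
from h import *
p=optics.snapshot("wrist")
R=cv2.Rodrigues(np.array(p["rvec"]))[0];print((-R.T@np.array(p["tvec"]).ravel()).round(1),R.round(2))
for c in ([479,-399.4],):
  print(proj(p,[[*c,74],[*c,48]]))
L=spotter.masks_of(p,"knob_top");m=L[0]["mask"];print(m.sum(),L[0]["p"])
L=spotter.masks_of(p,"collar_top");m2=L[0]["mask"];print(m2.sum())
im=p["color"]
for a,z in ((11,74),(24,48),(15.5,48),(88.5,24)): cv2.polylines(im,[proj(p,rings([479,-399.4],[(a,z)])).round().astype(int)],1,(0,255,0))
im[m&(np.indices(m.shape).sum(0)%3==0)]=(255,0,0)
cv2.imwrite("pics/w1b.png",im)
```

```text
[ 547.6 -377.8  297.9] [[ 0.32 -0.95  0.01]
 [-0.91 -0.31  0.27]
 [-0.26 -0.09 -0.96]]
[[312.33424379 210.11628618]
 [312.53897065 200.25359655]]
1091 0.83
28984
```

View pics/w1b.png

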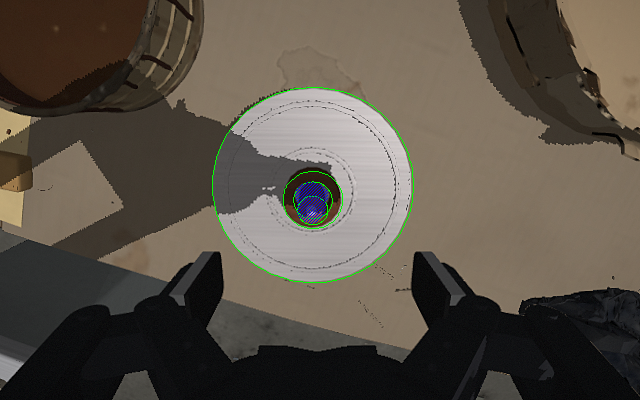

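Call:
apply_moves:
  series:
    - [1, [-0.0025, 0.001, -0.03], 0]
    - [1, [-0.0025, 0.001, -0.06], 0]
    - [1, [-0.0025, 0.001, -0.085], 0]
    - [1, [-0.0025, 0.001, -0.1], 0]
    - [1, [-0.0025, 0.001, -0.102], 0]

```text
time: 3.3
tool_pos: [478.7, -398.6, 62.4]
tcp_rot: [179.8, -0.1, 18.9]
ft_force: [0.7, -0.1, 0.0]
finger_gap: 85.4
```

Call:
apply_moves:
  series:
    - [0.5, [0, 0, 0], 0]
    - [0.5, [0, 0, 0], 0]
    - [0.5, [0, 0, 0], 0]

```text
time: 3.68
tool_pos: [479.2, -399.1, 63.4]
tcp_rot: [179.7, -0.1, 18.8]
ft_force: [-0.3, 0.1, 0.0]
finger_gap: 42.7
```

```bash
python3 b.py w2
```

```text
3.675 [ 479.2 -399.1   63.4] [ 1.7971e+02 -1.3000e-01  1.8850e+01] [-0.33  0.1   0.03] [ 0.05  0.04 -0.02] 42.701154671189734
```

View pics/w2.png

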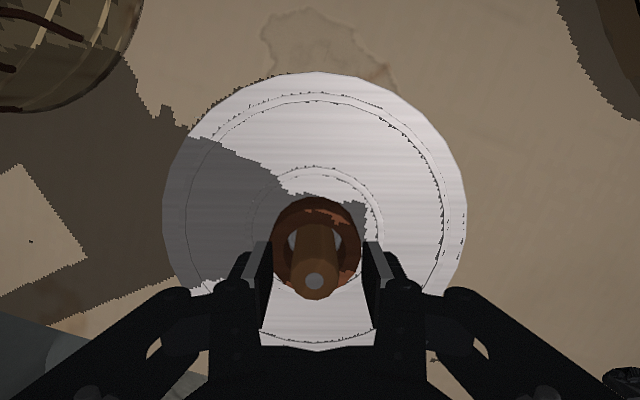

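Call:
apply_moves:
  series:
    - [0.15, [0, 0, -0.0005], 0]
    - [0.15, [0, 0, -0.0005], 0]
    - [0.1, [0, 0, -0.0005], 0]
    - [0.1, [0, 0, -0.0005], 0]
  grip_force: 50

```text
time: 4.22
tool_pos: [479.3, -399.1, 63.2]
tcp_rot: [179.7, -0.1, 18.9]
ft_force: [-0.6, 1.1, 5.3]
finger_gap: 19.8
```

Call:
apply_moves:
  series:
    - [0.1, [0, 0, 0], 0]
    - [0.1, [0, 0, 0.003], 0]
    - [0.1, [0, 0, 0.008], 0]
    - [0.1, [0, 0, 0.012], 0]

```text
time: 4.72
tool_pos: [479.1, -398.9, 75.0]
tcp_rot: [179.7, -0.1, 18.9]
ft_force: [0.5, -0.7, -3.8]
finger_gap: 20.0
```

```bash
python3 b.py w3
```

```text
4.725 [ 479.1 -398.9   75. ] [ 1.7973e+02 -1.2000e-01  1.8850e+01] [ 0.47 -0.7  -3.84] [-0.03  0.02 -0.03] 19.950897762461807
```

View pics/w3.png

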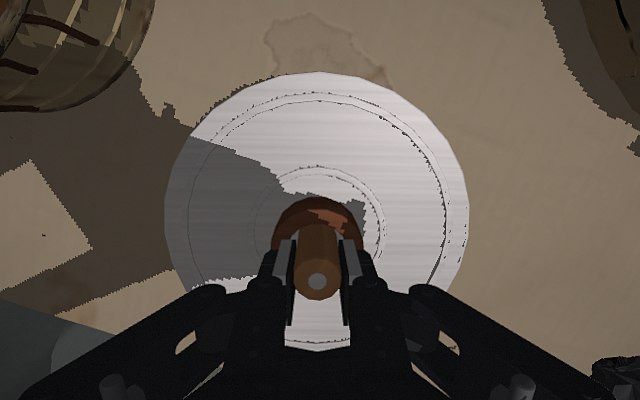

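Call:
apply_moves:
  series:
    - [0.1, [0, 0, 0.015], 0]
    - [0.1, [0, 0, 0.035], 0]
    - [0.1, [0, 0, 0.06], 0]
    - [0.1, [0, 0, 0.085], 0]
    - [0.1, [0, 0, 0.105], 0]

```text
time: 5.4
tool_pos: [480.1, -399.8, 184.0]
tcp_rot: [179.5, -0.2, 18.9]
ft_force: [-0.1, -0.4, -4.1]
finger_gap: 20.4
```

Call:
apply_moves:
  series:
    - [0.1, [0.002, 0.006, 0.003], 0]
    - [0.1, [0.008, 0.02, 0.003], 0]
    - [0.1, [0.016, 0.04, 0.003], 0]
    - [0.1, [0.026, 0.064, 0.003], 0]
    - [0.1, [0.037, 0.09, 0.003], 0]

```text
time: 6.02
tool_pos: [517.1, -307.2, 185.5]
tcp_rot: [179.6, -0.2, 18.9]
ft_force: [0.6, 0.2, -3.5]
finger_gap: 20.4
```

Call:
apply_moves:
  series:
    - [0.1, [0.011, 0.026, 0], 0]
    - [0.1, [0.022, 0.052, 0], 0]
    - [0.1, [0.032, 0.076, 0], 0]
    - [0.1, [0.04, 0.096, 0], 0]
    - [0.1, [0.044, 0.107, 0], 0]

```text
time: 6.65
tool_pos: [561.3, -198.2, 184.8]
tcp_rot: [179.7, -0.1, 19.0]
ft_force: [0.5, -0.1, -3.4]
finger_gap: 20.2
```

Call:
apply_moves:
  series:
    - [0.1, [0.002, 0.004, 0], 0]
    - [0.1, [0.002, 0.004, 0], 0]
    - [0.1, [0.002, 0.004, 0], 0]

```text
time: 7.02
tool_pos: [563.0, -194.9, 184.8]
tcp_rot: [179.7, -0.1, 18.9]
ft_force: [-0.3, 0.4, -4.4]
finger_gap: 20.6
```

```bash
python3 b.py w4
python3 - <<'E'
from h import *
P={n:optics.snapshot(n) for n in("top","side")}
for n in P: save(P[n],n+"4")
m=[spotter.masks_of(P["side"],"tin")]
print([(d["p"],int(d["mask"].sum())) for d in m[0]])
L=spotter.masks_of(P["side"],"outer_lid");M=L[0]["mask"].astype(np.float32);print(L[0]["p"],M.sum())
E
```

```text
7.025 [ 563.  -194.9  184.8] [ 1.7969e+02 -1.0000e-01  1.8930e+01] [-0.27  0.41 -4.43] [ 0.03 -0.   -0.02] 20.635968584399837
[(0.6, 3379)]
0.66 2602.0
```

View pics/side4.png

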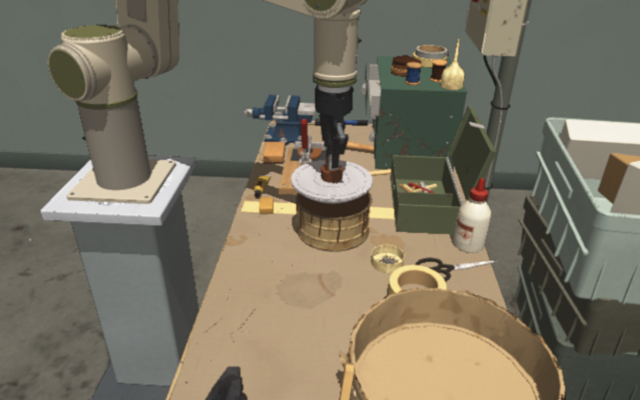

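View pics/w4.png

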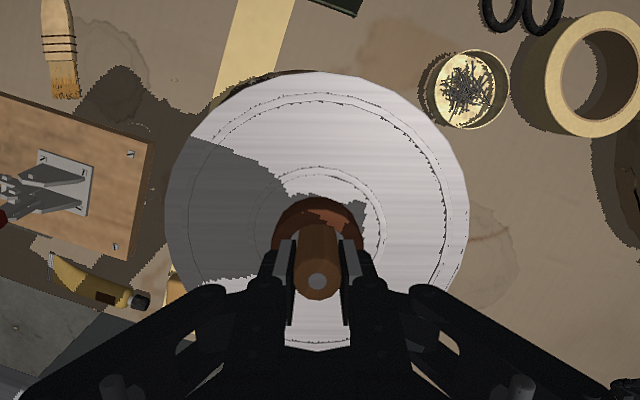

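Call:
apply_moves:
  series:
    - [0.1, [0.002, 0.005, 0], 0]
    - [0.1, [0.005, 0.01, 0], 0]
    - [0.1, [0.0053, 0.0117, 0], 0]
    - [0.1, [0.0053, 0.0117, -0.008], 0]
    - [0.1, [0.0053, 0.0117, -0.016], 0]

```text
time: 7.9
tool_pos: [568.3, -182.9, 168.0]
tcp_rot: [179.7, -0.1, 18.9]
ft_force: [0.1, 0.3, -3.8]
finger_gap: 20.1
```

Call:
apply_moves:
  series:
    - [0.1, [0, 0, -0.004], 0]
    - [0.1, [0, 0, -0.008], 0]
    - [0.1, [0, 0, -0.008], 0]

```text
time: 8.28
tool_pos: [568.0, -182.9, 159.5]
tcp_rot: [179.7, -0.1, 18.9]
ft_force: [0.9, -0.1, -3.9]
finger_gap: 20.3
```

Run:
```python
from h import *
print(sense()["tool_pos"],sense()["ft_force"])
zl=sense()["tool_pos"][2]-63.2
P={n:optics.snapshot(n) for n in("top","side")}
for n in P:
    p=P[n]; im=p["color"]; c=[568.3,-183.2]
    L=spotter.masks_of(p,"outer_lid")
    M=L[0]["mask"].astype(np.float32);print(n,L[0]["p"],M.sum(), fit([p],[M],c,[(88.5,zl+17),(88.5,zl+24)]))
    for a,z,k in ((85.5,90,(0,255,0)),(85.5,0,(0,255,0)),(88.5,zl+24,(255,0,0))): cv2.polylines(im,[proj(p,rings(c,[(a,z)])).round().astype(int)],1,k)
    a,b=proj(p,[[*c,70]])[0].astype(int)
    cv2.imwrite(f"pics/{n}5.png",cv2.resize(im[b-80:b+80,a-100:a+100],None,fx=3.5,fy=3.5))
```

```text
[ 568.00107198 -182.86844193  159.51089021] [ 0.9289302  -0.08600747 -3.9416409 ]
top 0.77 2595.0 (array([ 562.84451346, -183.0548789 ]), np.float64(4251.0625))
side 0.82 2608.0 (array([ 568.770644  , -185.54353256]), np.float64(209.8125))
```

View pics/side5.png

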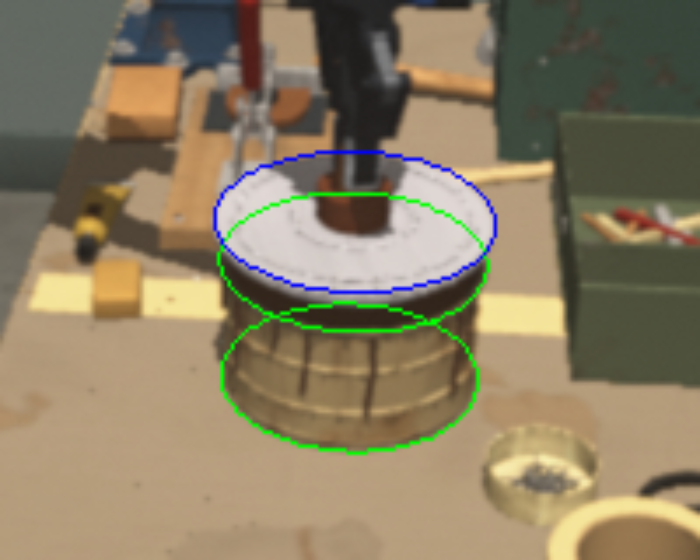

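View pics/top5.png

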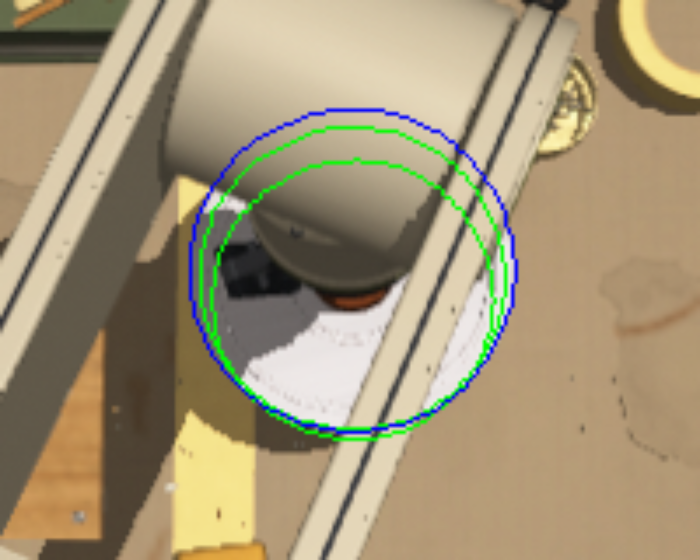

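Call:
apply_moves:
  series:
    - [0.1, [0, 0, -0.004], 0]
    - [0.1, [0, 0, -0.008], 0]
    - [0.1, [0, 0, -0.012], 0]
    - [0.1, [0, 0, -0.015], 0]
    - [0.1, [0, 0, -0.018], 0]

```text
time: 9.1
tool_pos: [568.5, -183.0, 142.1]
tcp_rot: [179.7, -0.1, 18.9]
ft_force: [0.6, -0.0, -3.5]
finger_gap: 20.1
```

Call:
apply_moves:
  series:
    - [0.1, [0, 0, -0.002], 0]
    - [0.1, [0, 0, -0.004], 0]
    - [0.1, [0, 0, -0.005], 0]
    - [0.1, [0, 0, -0.005], 0]

```text
time: 9.6
tool_pos: [568.4, -183.0, 137.1]
tcp_rot: [179.7, -0.1, 18.9]
ft_force: [0.1, -0.1, -4.8]
finger_gap: 20.0
```

Call:
apply_moves:
  series:
    - [0.1, [0, 0, -0.001], 0]
    - [0.1, [0, 0, -0.002], 0]
    - [0.1, [0, 0, -0.002], 0]

```text
time: 9.98
tool_pos: [568.4, -183.0, 134.9]
tcp_rot: [179.7, -0.1, 18.9]
ft_force: [-0.4, -0.8, -3.5]
finger_gap: 20.4
```

Call:
apply_moves:
  series:
    - [0.1, [0, 0, -0.0005], 0]
    - [0.1, [0, 0, -0.001], 0]
    - [0.1, [0, 0, -0.001], 0]

```text
time: 10.35
tool_pos: [568.4, -183.0, 134.0]
tcp_rot: [179.7, -0.1, 18.9]
ft_force: [0.0, -1.0, -3.6]
finger_gap: 20.0
```

Call:
apply_moves:
  series:
    - [0.1, [0, 0, -0.0005], 0]
    - [0.1, [0, 0, -0.001], 0]
    - [0.1, [0, 0, -0.001], 0]

```text
time: 10.72
tool_pos: [568.5, -183.1, 133.7]
tcp_rot: [179.7, -0.1, 18.9]
ft_force: [-4.4, 1.1, 4.7]
finger_gap: 20.4
```

```bash
python3 b.py w6
```

```text
10.725 [ 568.5 -183.1  133.7] [ 1.7967e+02 -1.2000e-01  1.8940e+01] [-4.39  1.13  4.69] [0.29 0.62 0.03] 20.364631578061115
```

View pics/w6.png

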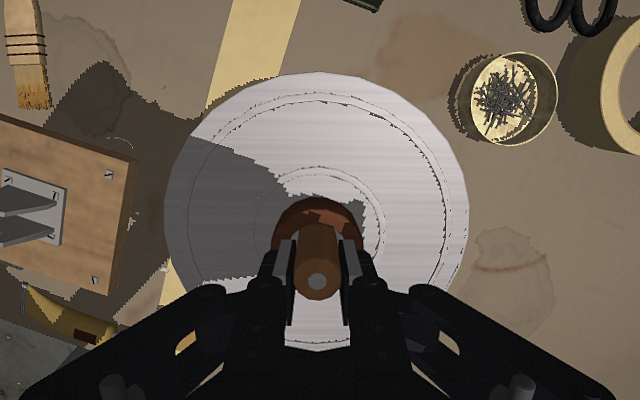

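Call:
apply_moves:
  series:
    - [0.2, [0, 0, 0.0005], 0]
    - [0.4, [0, 0, 0.0005], 0]
    - [0.6, [0, 0, 0.0005], 0]
    - [0.9, [0, 0, 0.0005], 0]
    - [1, [0, 0, 0.0005], 0]

```text
time: 11.4
tool_pos: [568.6, -183.1, 134.2]
tcp_rot: [179.7, -0.1, 18.9]
ft_force: [-0.1, 1.0, 0.3]
finger_gap: 84.2
```

Call:
apply_moves:
  series:
    - [1, [0, 0, 0.015], 0]
    - [1, [0, 0, 0.04], 0]
    - [1, [0, 0, 0.07], 0]
    - [1, [0, 0, 0.09], 0]
    - [1, [0, 0, 0.09], 0]

```text
time: 12.02
tool_pos: [569.8, -183.6, 227.0]
tcp_rot: [179.5, -0.3, 18.9]
ft_force: [0.3, -0.2, -0.6]
finger_gap: 85.9
```

```bash
cat > c.py <<'E'
from h import *
s=sense();print(s["time"],s["tool_pos"].round(1),s["tcp_rot"].round(2),s["ft_force"].round(2))
P={n:optics.snapshot(n) for n in("wrist","side","top")}
c=[568.3,-183.2]
for n in P:
    p=P[n]; im=p["color"].copy()
    L=spotter.masks_of(p,"outer_lid");M=L[0]["mask"].astype(np.float32);rs=[(88.5,88),(88.5,95),(24,119),(11,145)]
    print(n,L[0]["p"],M.sum(),fit([p],[M],c,rs))
    if n=="side":
        for dz in(-3,0,3,6): print(dz,fit([p],[M],c,[(a,z+dz) for a,z in rs]))
    for a,z in ((88.5,95),(24,119),(15.5,119),(11,145)): cv2.polylines(im,[proj(p,rings(c,[(a,z)])).round().astype(int)],1,(0,255,0))
    if n!="wrist":
        a,b=proj(p,[[*c,70]])[0].astype(int); im=np.hstack([cv2.resize(x[b-80:b+80,a-57:a+57],None,fx=3.5,fy=3.5) for x in (p["color"],im)])
    cv2.imwrite(f"pics/{n}7.png",im)
E
python3 c.py
```

```text
12.025 [ 569.8 -183.6  227. ] [179.49  -0.33  18.94] [ 0.29 -0.2  -0.64]
wrist 0.75 31105.0 (array([ 568.15793763, -184.34255811]), np.float64(1994.25))
side 0.87 2606.0 (array([ 568.49926471, -186.093767  ]), np.float64(254.875))
-3 (array([ 568.81705265, -181.59826918]), np.float64(240.9375))
0 (array([ 568.49926471, -186.093767  ]), np.float64(254.875))
3 (array([ 568.37359838, -190.92585988]), np.float64(274.6875))
6 (array([ 568.59060787, -195.25054677]), np.float64(298.25))
top 0.68 415.0 (array([1222.20625, -977.825  ]), np.float64(415.0))
```

View pics/wrist7.png

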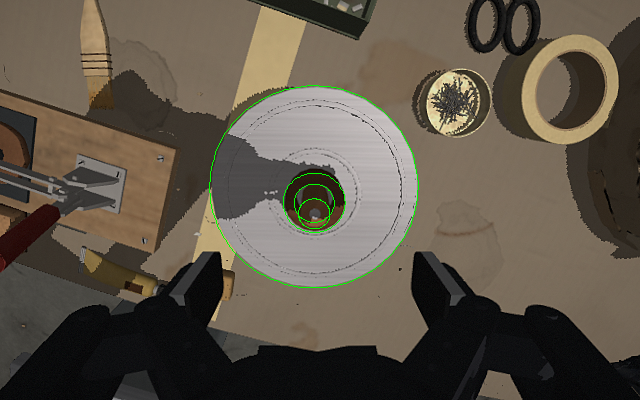

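View pics/side7.png

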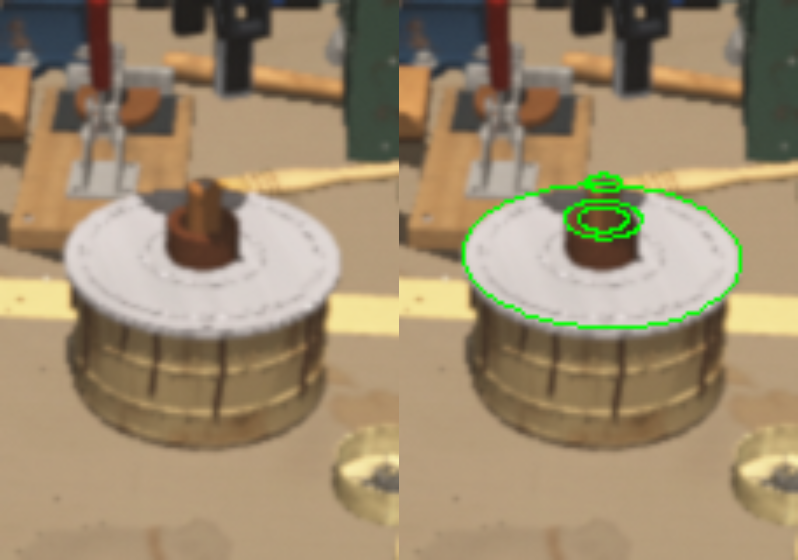

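Call:
apply_moves:
  series:
    - [1, [-0.0013, 0.0002, -0.03], 0]
    - [1, [-0.0013, 0.0002, -0.06], 0]
    - [1, [-0.0013, 0.0002, -0.085], 0]
    - [1, [-0.0013, 0.0002, -0.105], 0]
    - [1, [-0.0013, 0.0002, -0.115], 0]

```text
time: 12.95
tool_pos: [565.8, -182.3, 105.9]
tcp_rot: [179.8, 0.1, 18.9]
ft_force: [0.5, 1.0, 0.7]
finger_gap: 85.2
```

Call:
apply_moves:
  series:
    - [0.85, [0, 0, 0], 0]
    - [0.8, [0, 0, 0], 0]
    - [0.75, [0, 0, 0], 0]
    - [0.75, [0, 0, 0], 0]
  grip_force: 30

```text
time: 13.45
tool_pos: [566.3, -182.4, 106.6]
tcp_rot: [179.8, 0.0, 18.9]
ft_force: [0.6, 0.5, 0.6]
finger_gap: 64.1
```

```bash
python3 b.py w8;python3 - <<'E'
import cv2
i=cv2.imread('pics/w8.png');cv2.imwrite('pics/w8c.png',cv2.resize(i[140:370,200:440],None,fx=2.5,fy=2.5))
E
```

```text
13.45 [ 566.3 -182.4  106.6] [1.798e+02 2.000e-02 1.894e+01] [0.58 0.49 0.59] [-0.04 -0.03 -0.01] 64.06377113350419
```

View pics/w8c.png

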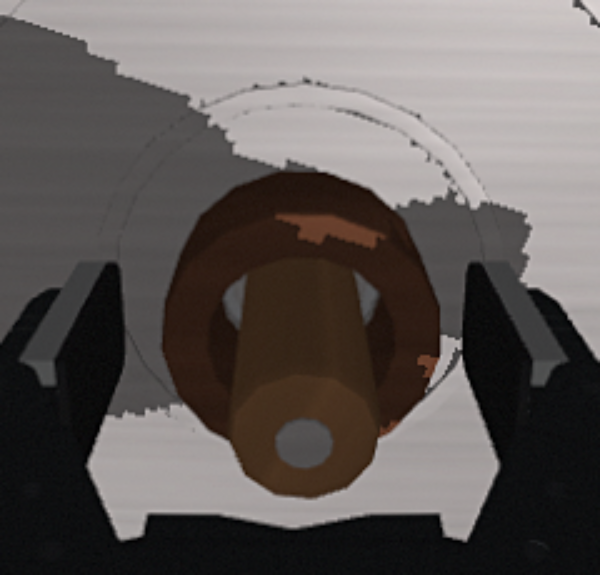

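Call:
apply_moves:
  series:
    - [0.75, [0.0022, -0.0007, 0.001], 0]
    - [0.75, [0.0022, -0.0007, 0.001], 0]
    - [0.75, [0.0022, -0.0007, 0.001], 0]

```text
time: 13.88
tool_pos: [568.4, -183.1, 107.5]
tcp_rot: [179.8, 0.0, 18.9]
ft_force: [0.5, -0.2, 0.8]
finger_gap: 64.2
```

```bash
python3 b.py w9;python3 - <<'E'
import cv2
i=cv2.imread('pics/w9.png');cv2.imwrite('pics/w9c.png',cv2.resize(i[140:370,200:440],None,fx=2.5,fy=2.5))
E
```

```text
13.875 [ 568.4 -183.1  107.5] [1.7981e+02 3.0000e-02 1.8940e+01] [ 0.51 -0.21  0.81] [ 0.04  0.05 -0.07] 64.16167508516739
```

View pics/w9c.png

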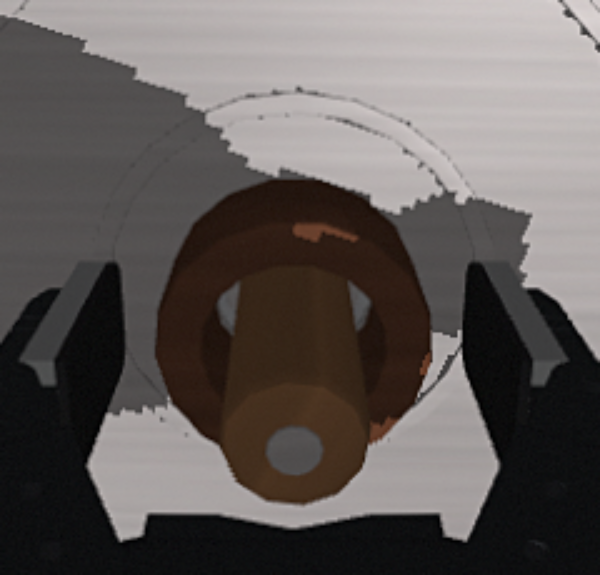

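Call:
apply_moves:
  series:
    - [0.65, [0, 0, 0], 0]
    - [0.6, [0, 0, 0], 0]
    - [0.55, [0, 0, 0], 0]
    - [0.5, [0, 0, 0], 0]
    - [0.45, [0, 0, 0], 0]
  grip_force: 30

```text
time: 14.55
tool_pos: [568.4, -183.2, 107.7]
tcp_rot: [179.8, 0.0, 18.9]
ft_force: [-1.5, -0.1, 3.4]
finger_gap: 47.3
```

Call:
apply_moves:
  series:
    - [0.4, [0, 0, 0], 0]
    - [0.4, [0, 0, 0], 0]

```text
time: 14.8
tool_pos: [568.5, -183.2, 107.7]
tcp_rot: [179.8, 0.0, 18.9]
ft_force: [-1.5, 0.2, 3.0]
finger_gap: 47.4
```

```bash
python3 b.py w10
```

```text
14.8 [ 568.5 -183.2  107.7] [1.7979e+02 2.0000e-02 1.8940e+01] [-1.47  0.16  2.99] [-0.07  0.1  -0.  ] 47.39912165101696
```

View pics/w10.png

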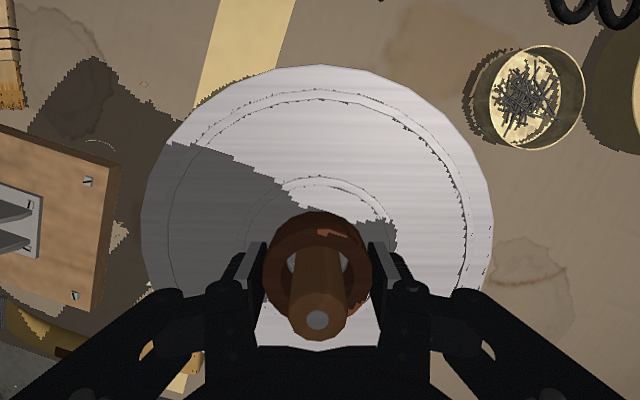

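Call:
apply_moves:
  series:
    - [0.4, [0, 0, 0.001], 0]
    - [0.4, [0, 0, 0.002], 0]
    - [0.4, [0, 0, 0.004], 0]
    - [0.4, [0, 0, 0.006], 0]
    - [0.4, [0, 0, 0.008], 0]
  grip_force: 40

```text
time: 15.48
tool_pos: [568.5, -183.2, 115.9]
tcp_rot: [179.8, 0.0, 18.9]
ft_force: [-0.2, -1.2, -1.4]
finger_gap: 47.2
```

```bash
python3 b.py w11
```

```text
15.475 [ 568.5 -183.2  115.9] [1.7979e+02 2.0000e-02 1.8940e+01] [-0.24 -1.24 -1.38] [-0.   -0.04 -0.06] 47.23431043003022
```

View pics/w11.png

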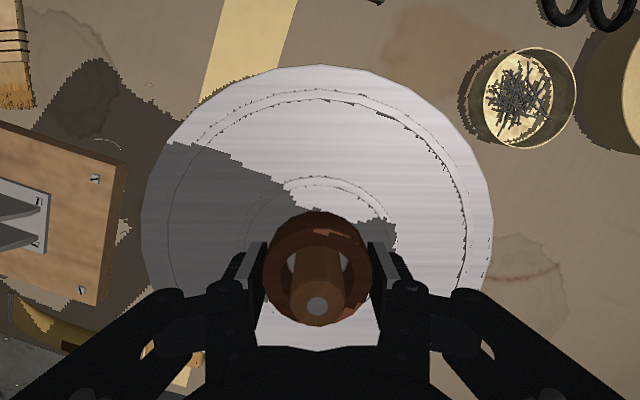

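Call:
apply_moves:
  series:
    - [0.4, [0, 0, 0.004], 0]
    - [0.4, [0, 0, 0.009], 0]
    - [0.4, [0, 0, 0.015], 0]
    - [0.4, [0, 0, 0.021], 0]
    - [0.4, [0, 0, 0.027], 0]

```text
time: 16.15
tool_pos: [568.7, -183.3, 143.8]
tcp_rot: [179.8, -0.0, 18.9]
ft_force: [1.1, -0.1, -2.5]
finger_gap: 47.2
```

Call:
apply_moves:
  series:
    - [0.4, [0, 0, 0.006], 0]
    - [0.4, [0, 0, 0.012], 0]
    - [0.4, [0, 0, 0.018], 0]
    - [0.4, [0, 0, 0.024], 0]
    - [0.4, [0, 0, 0.03], 0]

```text
time: 16.77
tool_pos: [568.7, -183.3, 174.2]
tcp_rot: [179.8, -0.0, 18.9]
ft_force: [0.6, 0.4, -1.8]
finger_gap: 47.2
```

Call:
apply_moves:
  series:
    - [0.4, [0, 0, 0.007], 0]
    - [0.4, [0, 0, 0.014], 0]
    - [0.4, [0, 0, 0.021], 0]
    - [0.4, [0, 0, 0.028], 0]
    - [0.4, [0, 0, 0.035], 0]

```text
time: 17.4
tool_pos: [568.7, -183.3, 209.7]
tcp_rot: [179.8, -0.0, 18.9]
ft_force: [-0.6, 0.3, -1.5]
finger_gap: 47.1
```

Call:
apply_moves:
  series:
    - [0.4, [0, 0, 0.007], 0]
    - [0.4, [0, 0, 0.013], 0]
    - [0.4, [0, 0, 0.017], 0]
    - [0.4, [0, 0, 0.018], 0]
    - [0.4, [0, 0, 0.018], 0]

```text
time: 18.02
tool_pos: [568.6, -183.3, 227.5]
tcp_rot: [179.8, -0.0, 18.9]
ft_force: [-0.5, 1.0, -1.8]
finger_gap: 47.2
```

Call:
apply_moves:
  series:
    - [0.4, [0, 0, 0], 0]
    - [0.4, [0, 0, 0], 0]
    - [0.4, [0, 0, 0], 0]

```text
time: 18.4
tool_pos: [568.6, -183.2, 227.4]
tcp_rot: [179.8, 0.0, 18.9]
ft_force: [-0.3, -0.5, -2.4]
finger_gap: 47.3
```

```bash
python3 b.py w12
python3 - <<'E'
from h import *
p=optics.snapshot("side");im=p["color"].copy();c=[568.3,-183.2]
for a,z in ((84,92),(11,145),(88.5,215),(85.5,0)): cv2.polylines(im,[proj(p,rings(c,[(a,z)])).round().astype(int)],1,(0,255,0))
a,b=proj(p,[[*c,110]])[0].astype(int); im=np.hstack([cv2.resize(x[b-80:b+80,a-57:a+57],None,fx=3.5,fy=3.5) for x in (p["color"],im)])
cv2.imwrite("pics/side12.png",im)
t=optics.snapshot("top")
for q in ("tack_tin","wax_block","glue_tube"): find(t,q,1)
s=sense();print(s["tool_pos"],s["ft_force"],s["qd"].round(2))
E
```

```text
18.4 [ 568.6 -183.2  227.4] [1.7978e+02 1.0000e-02 1.8940e+01] [-0.28 -0.55 -2.43] [-0.01 -0.01 -0.05] 47.284458655269674
tack_tin 0.77 [ 6.824e+02 -3.172e+02 -2.000e-01]
wax_block 0.8 [ 405.3 -109.4   18.3]
glue_tube 0.42 [373.5 -40.1  17.9]
[ 568.64691761 -183.26815293  227.50836323] [ 0.45977408  0.53869122 -1.11704228] [-0.04  0.07  0.03  0.05 -0.07 -0.02]
```

View pics/side12.png

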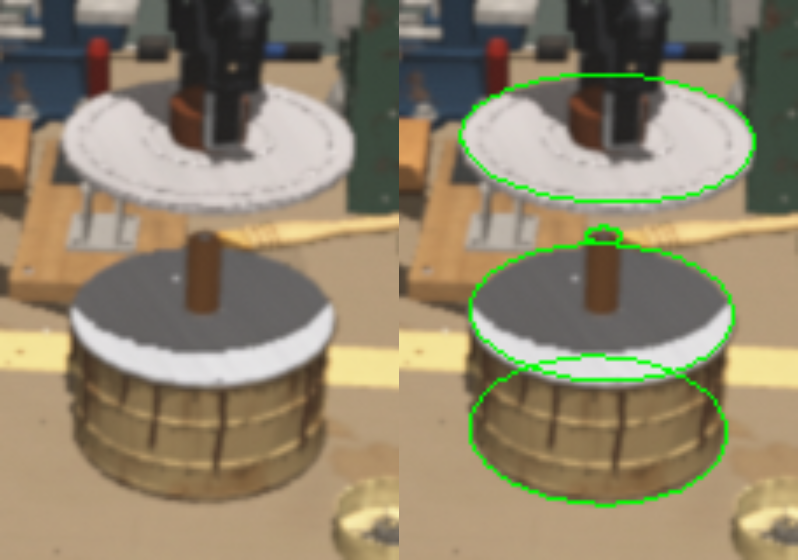

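View pics/w12.png

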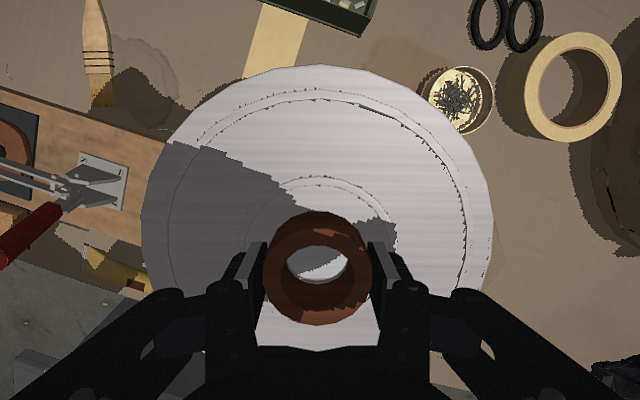

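```bash
python3 -c "
from bench import hand_in;print(hand_in())"
```

```text
the job is handed in; nothing more can be done
None
```

I set the lid set into the tin by its knob, released it, then gripped the cover by its collar and lifted it straight up. I handed the job in at about 18.6 s, with the arm still holding the cover.

- **Cover:** it rose about 120 mm (gripper height 107.7 to 227.5 mm) and is level to about 0.2°. It is within about 1 mm of the tin axis I measured before placing the lid, and the arm was at rest.
- **Separate parts:** the force reading fell from about 3.9 N with both parts to about 1.1–2.4 N (noisy) after the cover came off. That fits the cover's own weight of about 1.8 N.
- **Inner lid:** in the side picture it sits level in the tin's mouth, with its flange and knob within 1–2 mm of where a seated lid should be. When I set it down, contact came at 70.5 mm (71 mm expected), with about 9 N of push.
- **Bystanders:** I never touched them. The wax block was found where it started. The networks' last positions for the tack tin and glue tube were about 22 mm and 47 mm off. The arm partly covers both in the top view, and I put the difference down to that rather than to movement. The wrist picture shows nothing disturbed near the tack tin, but I did not confirm either position separately.

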